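Draw back the index plunger and hold it

TASK

I need the dial of the index head unlocked. Tip the metal dust cap up by its black lug, so that it rises on its far edge, then lift it off the plunger housing and set it down, open side down, on the black rubber mat without dropping it. Then take the red knob of the sprung index plunger, pull it straight up as far as it goes and finish while still holding it there, so that the pin stays clear of its hole; leave the mug, and the bearing that lies on the dial, where they are.

Things in the scene. Friction and masses are not known exactly. Their poses are not given: they have to be found in the camera images.
- index_head: index head fixed to the bench: steel dial (152 mm across) behind a round grey plunger housing. Origin on the bench under the plunger's (vertical) axis, also the housing's axis; +x towards the dial's centre, 68 mm away; z up. The cap stands on the housing's collar (82 mm across, 47 mm above the bench) round a wall of 68 mm outside diameter, top 54 mm above the bench
- dust_cap: loose aluminium cap (upside-down pan) over the knob, 0.12 kg, 78 mm outside and 73 mm inside diameter, 44 mm tall, inside 41 mm deep. Origin at the centre of its open lower rim, z up. Black lug on its top near the -x rim: upright plate 24 mm long (cap's x), 10 mm thick (cap's y: pinch it so), from 44 to 70 mm above the origin
- cap_lug (a point): middle of the black lug, 24 mm from the cap's axis on its -x side, 57 mm above its lower rim
- cap_far (a point): lower rim of the cap at the side opposite the lug (39 mm along the cap's +x): the edge on which it tips
- plunger (a joint): the sprung plunger, in m: 0 = seated in the dial's hole, 0.014 = pulled fully up against its stop. It slides vertically; the spring pulls it back with 6 N at 0, rising to 10 N fully up, and it falls home when let go
- mat: black rubber mat, 140 x 140 x 4 mm, fixed flat on the bench to the right of the blue bench vice; origin at the centre of its underside, top 4 mm above the bench. The vice lies between index head and mat and is 0.17 m tall: carry things over it
- mug: green and white mug, 78 mm across, 101 mm tall, at the right behind the mat; a bystander. Origin at its underside
- pull_knob (a point): middle of the red round plunger knob, 26 mm diameter, 24 mm tall, on the plunger's axis. Seated, this point is 72 mm above the bench and the knob reaches from 60 to 84 mm, above the housing's wall (54 mm); it rises with the plunger
- bearing: ball bearing, 52 mm across, 15 mm thick, lying loose on the middle of the dial; a bystander. Origin at the centre of its underside, 26 mm above the bench

How it is judged:
By the outcome, as a careful person would: the job done as asked, in the order asked, and still so for the second after the job is handed in, while the arm keeps its last pose, push and grip.
It also fails if it takes over 61 s, if anything falls off the work surface, if the arm or the gripper's body presses on something with over 40 N, if the wrist force passes 120 N, or if a joint passes its speed limit or range.

ROBOT

A 7-joint arm with a two-finger parallel gripper is mounted at the origin on a cart in front of the work surface, level with it; the furniture and walls round the work are solid. World frame = base frame: x ahead of the robot, y to its left, z up, the work surface at z = 0. Lengths are in m, angles in rad, forces in N, time in s.
With the tool pointing down it reaches from about 0.425 to 0.925 m from the base axis. Payload 6.8 kg.
Tool frame: the origin (TCP) lies at the very end of the fingers, on their centre line; the grasp point (between the pads) lies 19 mm behind it; z points along the fingers, y is the line along which they close (so a half turn about z gives the same grasp; the last joint's range is limited). The gripper opens to 85 mm and grips with 20 to 120 N. Pads are 22 mm wide; open, the fingers measure 114 mm over their backs; the gripper's body (76 mm by 85 mm) begins 54 mm behind the grasp point. The pads swing forward as they close: fully open they stand 13 mm farther back than shut.
Start: joints at [1.057, 0.477, 0.022, 1.555, -0.011, 1.109, -0.083], TCP at [0.266, -0.62, 0.194] pointing down, gripper open.
Joint ranges: [-2.96, 2.96], [-0.34, 2.1], [-1.41, 1.46], [0.24, 2.44], [-1.37, 4.51], [0.17, 1.92], [-2.96, 2.96]. Speed limits (rad/s): [2.39, 2.39, 3.14, 3.14, 3.14, 3.14, 3.14].

INTERFACE

Orientations are given as a unit quaternion [w, x, y, z].
In Python, from station import bot gives the robot as it stands.
- The arm moves only by the tool jog_arm, never from a script. Its argument "motion" is a list of rows, each a list of 7 numbers: the turn, a rotation vector about the tool's x, y, z in rad, then the shift along the tool's x, y, z in mm, then the finger opening in mm, from 0 to 85.4. A call has 1 to 10 rows; each row is the pose to reach, as a shift and turn from the pose commanded when the call began, along the tool's axes at that moment; what a row does not reach only later rows make up. A row lasts 1/8 s, in which the tool goes at most 62.5 mm and 10.7 degrees, less where a joint would pass 70% of its speed; a pose out of reach is approached as far as the arm can. A call with a gripper value outside its range is refused whole. The fingers move at their own pace and stop on an object; "grip_force" is the grip in N (left out, the last holds). Time passes only in rows, so rows that repeat a pose let the fingers close. It gives the time, the measured TCP pose, the force, the opening and the grip force at its end, in the units of the state.
- bot.get_obs(): the state, without advancing time (a new reading comes with each control period).
- bot.read_camera(name): name is "scene" or "top" or "wrist"; returns a dict with "pixels" (384x512x3 uint8, red, green, blue), "camera_matrix" (3x3 intrinsics, pixels), "distortion" ([k1, k2, p1, p2, k3] as OpenCV has them; the pictures are not rectified), "T" (4x4, takes a point from camera to world coordinates); the wrist camera has in their place "tool_from_camera" (4x4, takes a point from camera to tool coordinates, whose origin is the TCP and whose axes are the flange's). Camera axes: x right, y down, z forward; pixel columns grow to the right and rows downward; lengths in m; the calibration is good to about 2 mm. A picture is of the moment at which its call begins: read the wrist's pose just before it. There is no depth.
- bot.hand_in(): hands the job in; it is judged then, once.
Trained networks look in a picture, given as the dict that the camera call returned (one of the last four; its "shot" number tells which), for a name from the list of things; names that differ only in an ending like _2 or _b are one class to them, and where a whole thing is asked for, a point or a joint stands for the part that bears it (a point fixed in the world has none). Each returns a list of dicts, best first, with "score" (0 to 1); they miss things now and then, are a little off and sometimes report something else, mostly with a low value. They report only what shows in the picture. A call takes as long as a camera call.
- bot.spot_in(thing, picture): "xy" ([column, row] in pixels, amid what is visible of it).
- bot.tip_of(thing, picture): "xy" ([column, row] in pixels: a listed point, or the origin of a listed thing).
The state is a dict: "t": time; "q": joint angles; "joint_vel": joint speeds; "joint_torque": joint torques, N m; "eef_pos": TCP position; "tool_rot": TCP orientation; "contact_force": force on the tool from outside, world axes, zero at the start; "torque": the same for the moment, N m; "gripper_width": opening from 0.0 (shut) to 1.0 (fully open); "grasp_force": force on a finger pad.
Only numpy, scipy, OpenCV 4.12 (cv2) and the standard library are available. Lean on these libraries where they do the work, as an engineer would, in place of code of your own. Each camera call takes 0.05 s, during which the arm holds its last target. There are 200 camera calls.

## Working session

There is one attempt and no reset: what is moved stays moved. The work goes in short steps, Python scripts to look and compute and a tool call to move; the robot and the scene stay as the last step left them, time stands still between calls to the robot, and variables do not carry over. Pictures are saved under pics/ and viewed, at most 10 in all, crops included, and the job is handed in when it is done.

Besides the shell and the picture viewer there is one more tool, called after "Call:" as name(argument=value, ...), one argument or row to a line, values as JSON. jog_arm: Moves the arm, as the interface text tells. Its arguments: {"type":"object","properties":{"motion":{"type":"array"},"grip_force":{"type":"number"}},"required":["motion"]}

```bash
mkdir -p pics; cat > h.py <<'E'
import numpy as np, cv2
from station import bot
from scipy.spatial.transform import Rotation as R
def Rq(q): return R.from_quat([q[1],q[2],q[3],q[0]])
def cam(name):
    o=bot.get_obs(); p=bot.read_camera(name)
    if name=="wrist":
        T=np.eye(4);T[:3,:3]=Rq(o["tool_rot"]).as_matrix();T[:3,3]=o["eef_pos"]
        p["T"]=T@np.array(p["tool_from_camera"])
    return p
def ray(p,xy):
    u=cv2.undistortPoints(np.array([[xy]],float),np.array(p["camera_matrix"]),np.array(p["distortion"]))[0,0]
    T=np.array(p["T"]); d=T[:3,:3]@np.array([u[0],u[1],1]); return T[:3,3],d/np.linalg.norm(d)
def tri(rs):
    A=0;b=0
    for o,d in rs:
        P=np.eye(3)-np.outer(d,d);A=A+P;b=b+P@o
    x=np.linalg.solve(A,b); return x,[round(1e3*np.linalg.norm((np.eye(3)-np.outer(d,d))@(x-o)),1) for o,d in rs]
def atz(r,z): o,d=r; return o+d*(z-o[2])/d[2]
def save(p,n,): cv2.imwrite("pics/"+n,p["pixels"][:,:,::-1])
def proj(p,X):
    T=np.linalg.inv(np.array(p["T"])); return cv2.projectPoints(np.array([X],float),cv2.Rodrigues(T[:3,:3])[0],T[:3,3],np.array(p["camera_matrix"]),np.array(p["distortion"]))[0][0,0]
E
cat > a.py <<'E'
from h import *
np.set_printoptions(precision=4,suppress=True)
o=bot.get_obs();print(o["t"],o["eef_pos"],o["tool_rot"],Rq(o["tool_rot"]).as_matrix())
ps={n:cam(n) for n in("scene","top")}
for n in ps: print(n,np.array(ps[n]["T"])[:3,3]); 
cv2.imwrite("pics/a.png",cv2.resize(np.hstack([ps["scene"]["pixels"],ps["top"]["pixels"]])[:,:,::-1],(800,300)))
save(ps["scene"],"s.png");save(ps["top"],"t.png")
for th in["index_head","dust_cap","cap_lug","cap_far","mat","mug","bearing"]:
    rs=[]
    for n in ps:
        r=bot.tip_of(th,ps[n])
        for k in r[:2]: print(th,n,np.round(k["xy"],1),round(k["score"],2))
        if r: rs.append(ray(ps[n],r[0]["xy"]))
    if len(rs)==2: print("   ",*tri(rs))
E
python3 a.py
```

```text
0.0 [ 0.2662 -0.6196  0.1932] [-0.0009  0.9795  0.2015 -0.0003] [[ 0.9188  0.3948 -0.0009]
 [ 0.3948 -0.9188  0.0016]
 [-0.0001 -0.0018 -1.    ]]
scene [0.0631 0.4852 0.7634]
top [0.4984 0.1329 0.9679]
index_head scene [214.5 299.7] 0.64
index_head top [183.5 247.5] 0.78
    [0.4224 0.3152 0.0077] [np.float64(4.2), np.float64(4.2)]
dust_cap scene [214.  288.4] 0.89
dust_cap top [185.9 251.6] 0.7
    [0.4194 0.3065 0.0486] [np.float64(2.6), np.float64(2.6)]
cap_lug scene [224.7 271.7] 0.94
cap_lug top [186.7 259.5] 0.65
    [0.405  0.2899 0.1135] [np.float64(0.2), np.float64(0.2)]
cap_far scene [191.3 288.2] 0.73
cap_far top [174.5 241.4] 0.56
    [0.4463 0.339  0.0467] [np.float64(5.6), np.float64(5.6)]
mat scene [322.4 188.1] 0.9
mat top [333.1 218.8] 0.85
mat top [184.6 252. ] 0.57
    [ 0.5044 -0.076   0.0138] [np.float64(0.4), np.float64(0.4)]
mug scene [282.6 147.2] 0.66
mug top [337.7 143.9] 0.66
    [ 0.7011 -0.0995  0.002 ] [np.float64(9.1), np.float64(9.1)]
bearing scene [184.3 284.9] 0.7
bearing top [167.8 229.8] 0.57
    [0.4706 0.3514 0.0394] [np.float64(2.8), np.float64(2.8)]
```

View pics/s.png

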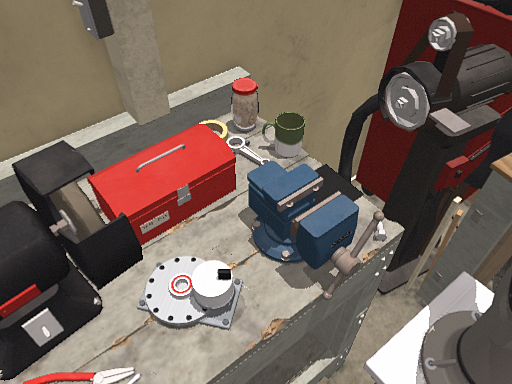

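View pics/t.png

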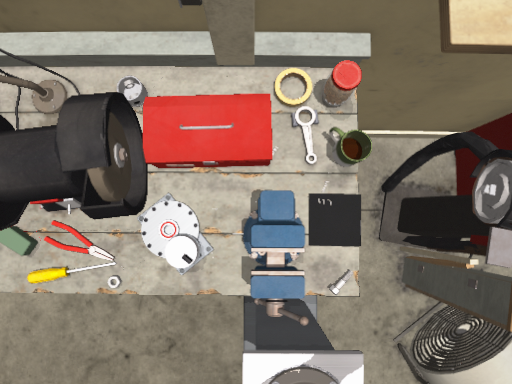

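The scene view shows the index head at about (195,290) with its cap and black lug at (224,272), the vice at (300,215), the mat behind it at (335,185), and the mug at (288,135). The top view shows the cap at (182,251), the lug at (187,259) and the mat at (334,219). There is a machine on the right at about (435,200), so I'll check whether it blocks the sweep.

```bash
cat > b.py <<'E'
from h import *
np.set_printoptions(precision=3,suppress=True)
s,t,w=cam("scene"),cam("top"),cam("wrist")
for a,b in [((405,100),(492,188)),((448,33),(492,150)),((345,195),(388,185)),((455,120),(495,248)),((457,200),(405,262))]: print(tri([ray(s,a),ray(t,b)]))
S=s["pixels"].copy();Tt=t["pixels"].copy()
for ang in range(-66,40,8):
    for z,c in((.2,(255,255,0)),(.45,(0,255,255))):
        X=np.array([.48*np.cos(np.radians(ang)),.48*np.sin(np.radians(ang)),z])
        for im,p in((S,s),(Tt,t)):
            u=proj(p,X)
            if 0<u[0]<512 and 0<u[1]<384: cv2.circle(im,tuple(int(v) for v in u),3,c,-1)
im=np.hstack([S,Tt,w["pixels"]])[:,:,::-1]
cv2.imwrite("pics/b.png",np.vstack([cv2.resize(im[:,:1024],(800,300)),cv2.copyMakeBorder(cv2.resize(im[:,1024:],(400,300)),0,0,0,400,0)]))
E
python3 b.py
```

```text
(array([ 0.582, -0.474,  0.066]), [np.float64(4.6), np.float64(4.6)])
(array([ 0.559, -0.353,  0.322]), [np.float64(86.0), np.float64(86.0)])
(array([ 0.623, -0.348, -0.304]), [np.float64(7.0), np.float64(7.0)])
(array([ 0.427, -0.468,  0.088]), [np.float64(11.0), np.float64(11.0)])
(array([ 0.334, -0.33 , -0.05 ]), [np.float64(59.9), np.float64(59.9)])
```

View pics/b.png

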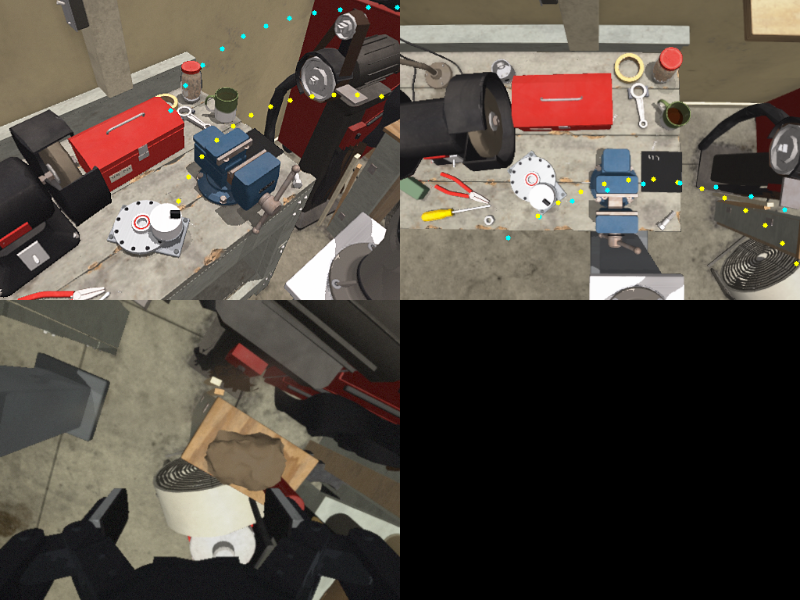

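```bash
cat > go.py <<'E'
from h import *
def rows(wps):
    o=bot.get_obs(); Rt=Rq(o["tool_rot"]).as_matrix(); p=np.array(o["eef_pos"])
    print("t",round(o["t"],2),"p",np.round(p,4),"yang",round(np.degrees(np.arctan2(Rt[1,1],Rt[0,1])),1),"z",np.round(Rt[:,2],3),"F",np.round(o["contact_force"],1))
    for w in wps: print(np.round(1e3*Rt.T@(np.array(w)-p)).astype(int).tolist())
E
python3 - <<'E'
from go import *
W=[(0.27,-.61,.25),(0.275,-.6,.305),(.285,-.58,.36)]
for k in range(1,20):
    a=np.radians(-63.8+(35.6+63.8)*k/19); r=.645+(.5-.645)*min(1,k/12); W.append((r*np.cos(a),r*np.sin(a),.36))
rows(W)
E
```

```text
t 0.95 p [ 0.2665 -0.6202  0.1942] yang -66.8 z [ 0. -0. -1.] F [-1.   0.2 -0.8]
[7, -8, -56]
[16, -15, -111]
[33, -30, -166]
[90, -49, -166]
[144, -71, -166]
[195, -98, -166]
[241, -129, -166]
[284, -164, -166]
[323, -202, -166]
[357, -243, -166]
[386, -286, -166]
[411, -331, -166]
[431, -376, -166]
[446, -423, -166]
[456, -469, -166]
[473, -512, -166]
[486, -556, -166]
[494, -600, -166]
[499, -646, -166]
[500, -691, -166]
[496, -737, -166]
[488, -782, -166]
```

Call:
jog_arm(
  motion=[
    [0, 0, 0, 7, -8, -56, 85],
    [0, 0, 0, 16, -15, -111, 85],
    [0, 0, 0, 33, -30, -166, 85],
    [0, 0, 0, 90, -49, -166, 85],
    [0, 0, 0, 144, -71, -166, 85],
    [0, 0, 0, 195, -98, -166, 85],
    [0, 0, 0, 241, -129, -166, 85],
    [0, 0, 0, 284, -164, -166, 85],
    [0, 0, 0, 323, -202, -166, 85],
    [0, 0, 0, 357, -243, -166, 85],
  ],
)

```text
t: 2.2
eef_pos: [0.4993, -0.2541, 0.3603]
tool_rot: [0.0, 0.979, 0.202, 0.0]
contact_force: [0.3, 0.0, -0.0]
gripper_width: 0.995
grasp_force: 0.0
```

Call:
jog_arm(
  motion=[
    [0, 0, 0, 29, -43, 0, 85],
    [0, 0, 0, 54, -88, 0, 85],
    [0, 0, 0, 74, -133, 0, 85],
    [0, 0, 0, 89, -180, 0, 85],
    [0, 0, 0, 99, -226, 0, 85],
    [0, 0, 0, 116, -269, 0, 85],
    [0, 0, 0, 129, -313, 0, 85],
    [0, 0, -0.12, 137, -357, 0, 85],
    [0, 0, -0.25, 142, -403, 0, 85],
    [0, 0, -0.38, 143, -448, 0, 85],
  ],
)

```text
t: 3.45
eef_pos: [0.4526, 0.2135, 0.3604]
tool_rot: [0.0, 0.923, 0.385, 0.0]
contact_force: [-0.2, -0.4, -0.3]
gripper_width: 0.996
grasp_force: 0.0
```

```bash
cat > c.py <<'E'
from h import *; import sys
from go import rows
np.set_printoptions(precision=4,suppress=True)
rows([])
ps={n:cam(n) for n in("wrist","scene","top")}
save(ps["wrist"],sys.argv[1])
for th in sys.argv[2:]:
    rs=[]
    for n in ps:
        for k in bot.tip_of(th,ps[n])[:1]:
            print(th,n,np.round(k["xy"],1),round(k["score"],2)); rs.append(ray(ps[n],k["xy"]))
    if len(rs)>=2: print("   ",*tri(rs))
E
python3 c.py c.png dust_cap cap_lug cap_far index_head bearing
```

```text
t 3.45 p [0.4526 0.2135 0.3604] yang -44.7 z [ 0.  0. -1.] F [-0.2 -0.4 -0.3]
dust_cap scene [211.4 289.8] 0.95
cap_lug wrist [190.4 142.4] 0.67
cap_lug scene [225.1 272.2] 0.85
    [0.4048 0.2904 0.112 ] [np.float64(1.1), np.float64(1.1)]
cap_far wrist [190.5 100.1] 0.87
cap_far scene [195.4 290.1] 0.77
    [0.4408 0.3399 0.0482] [np.float64(0.5), np.float64(0.5)]
index_head scene [216.3 299.8] 0.56
bearing scene [182.3 285.8] 0.76
```

View pics/c.png

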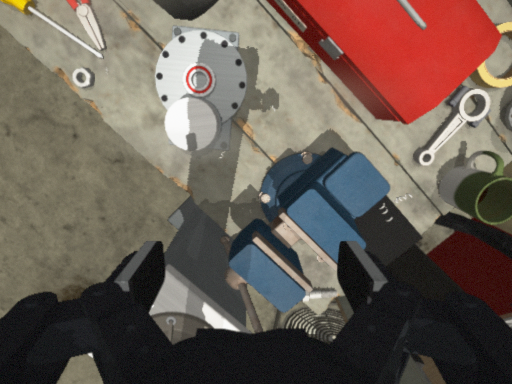

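The wrist view shows the cap at (192,122), the lug at (192,140) and the bearing at (200,78), so the axis runs nearly along tool x. I'll take a closer look next.

```bash
python3 - <<'E'
from go import *
rows([(.38,.26,.24)])
E
```

```text
t 4.35 p [0.4531 0.212  0.3602] yang -45.0 z [-0. -0. -1.] F [-0.1  0.1 -0.3]
[-18, -86, 120]
```

Call:
jog_arm(
  motion=[
    [0, 0, 0, -6, -29, 40, 60],
    [0, 0, 0, -12, -57, 80, 60],
    [0, 0, 0, -18, -86, 120, 60],
    [0, 0, 0, -18, -86, 120, 60],
  ],
)

```text
t: 4.85
eef_pos: [0.3761, 0.26, 0.2377]
tool_rot: [0.0, 0.923, 0.385, -0.003]
contact_force: [0.5, -0.1, -0.2]
gripper_width: 0.705
grasp_force: 0.0
```

```bash
python3 c.py d.png dust_cap cap_lug cap_far index_head bearing
```

```text
t 4.85 p [0.3761 0.26   0.2377] yang -44.7 z [-0.005 -0.003 -1.   ] F [ 0.5 -0.1 -0.2]
dust_cap wrist [249.7 108.9] 0.84
dust_cap scene [212.1 291. ] 0.91
dust_cap top [185.1 248.7] 0.72
    [0.4235 0.3102 0.036 ] [np.float64(1.9), np.float64(2.0), np.float64(1.4)]
cap_lug wrist [251.6 132.5] 0.94
cap_lug scene [221.1 273.3] 0.71
cap_lug top [185.7 259.3] 0.62
    [0.4069 0.2938 0.1103] [np.float64(1.6), np.float64(2.5), np.float64(1.8)]
cap_far scene [195.8 290.2] 0.88
cap_far top [173.5 243. ] 0.72
    [0.4398 0.3378 0.0468] [np.float64(1.2), np.float64(1.2)]
index_head top [185.9 248.1] 0.57
bearing wrist [251.6  53.3] 0.94
bearing scene [181.8 288.1] 0.82
bearing top [169.4 230.8] 0.79
    [0.4698 0.3539 0.0292] [np.float64(0.9), np.float64(1.8), np.float64(1.9)]
```

View pics/d.png

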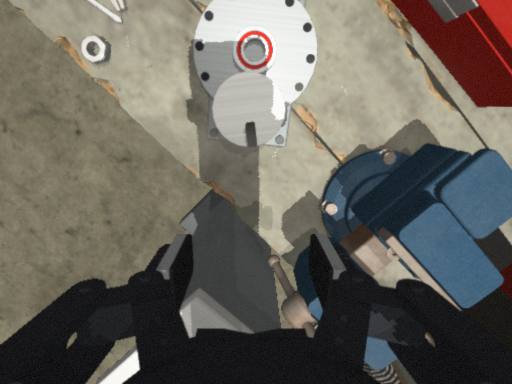

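The close wrist view shows the lug, upright in the image, at (251,134), the cap's top centred at about (249,108) and the bearing at (254,50). The yaw is about right.

```bash
cat > e.py <<'E'
from go import *
p=cam("wrist")
L=atz(ray(p,(251.6,132.5)),.106);C=atz(ray(p,(249,108.5)),.091);B=atz(ray(p,(254,50)),.041)
top=atz(ray(p,(249.8,122)),.117);bot_=atz(ray(p,(251.8,146.5)),.106)
for n,X in zip("LCB",(L,C,B)): print(n,np.round(X,4))
for a,b in((L,C),(L,B),(bot_,top)): d=b-a;print(np.degrees(np.arctan2(d[1],d[0])),np.hypot(*d[:2]))
rows([(L[0],L[1],.16),(L[0],L[1],.097),(C[0],C[1],.16)])
E
python3 e.py
```

```text
L [0.4112 0.2923 0.106 ]
C [0.4263 0.3113 0.091 ]
B [0.4774 0.3543 0.041 ]
51.52196101421659 0.024364365469201163
43.13682194175768 0.09078344583903336
49.51613001035946 0.025963695879476764
t 5.8 p [0.3795 0.2601 0.2402] yang -45.0 z [ 0. -0. -1.] F [0.4 0.4 0.5]
[45, 0, 80]
[45, 0, 143]
[69, -3, 80]
```

```bash
python3 - <<'E'
from go import *
p=cam("wrist")
f=lambda th:bot.tip_of(th,p)[0]["xy"] if bot.tip_of(th,p) else (0,0)
l,b=f("cap_lug"),f("bearing"); print(l,b)
# cap top edge circle
g=cv2.cvtColor(p["pixels"],cv2.COLOR_RGB2GRAY)
c=cv2.HoughCircles(g,cv2.HOUGH_GRADIENT,1,20,param1=100,param2=15,minRadius=30,maxRadius=45); print(c[0][:4] if c is not None else c)
# dark pixels of lug
m=(p["pixels"].max(2)<60).astype(np.uint8); n,lab,st,ce=cv2.connectedComponentsWithStats(m)
for i in range(1,n):
    if abs(ce[i][0]-251)<15 and abs(ce[i][1]-133)<20 and st[i][4]>30:
        q=np.argwhere(lab==i)[:,::-1].astype(np.float32); print(ce[i],st[i],cv2.minAreaRect(q))
L=atz(ray(p,l),.106);B=atz(ray(p,b),.026);d=B-L;print(L,B,np.degrees(np.arctan2(d[1],d[0])),np.hypot(*d[:2]))
rows([(L[0],L[1],.16),(L[0],L[1],.097)])
E
```

```text
[246.5, 135.0] [248.1, 57.1]
[[248.5 111.5  37.8]
 [386.5 217.5  44.4]
 [477.5 197.5  40. ]
 [360.5 205.5  44.4]]
[0.40553024 0.29423747 0.106     ] [0.46846385 0.35549171 0.026     ] 44.225245857618944 0.08782209987014779
t 6.05 p [0.3795 0.2602 0.2402] yang -45.0 z [-0.  0. -1.] F [0.  0.6 0.1]
[42, -6, 80]
[42, -6, 143]
```

Call:
jog_arm(
  motion=[
    [0, 0, -0.03, 21, -3, 40, 50],
    [0, 0, -0.03, 42, -6, 80, 50],
    [0, 0, -0.03, 42, -6, 112, 45],
    [0, 0, -0.03, 42, -6, 132, 45],
    [0, 0, -0.03, 42, -6, 142, 40],
    [0, 0, -0.03, 42, -6, 142, 30],
  ],
  grip_force=30,
)

```text
t: 6.8
eef_pos: [0.4049, 0.294, 0.098]
tool_rot: [0.0, 0.918, 0.397, -0.0]
contact_force: [0.3, 0.5, -0.4]
gripper_width: 0.353
grasp_force: 0.0
```

```bash
python3 c.py f.png cap_lug
```

```text
t 6.8 p [0.4049 0.294  0.098 ] yang -43.3 z [-0.001 -0.    -1.   ] F [ 0.3  0.5 -0.4]
cap_lug wrist [256.2 222.2] 0.89
cap_lug scene [224.7 270.2] 0.79
cap_lug top [183.7 258.5] 0.74
    [0.4078 0.2939 0.1156] [np.float64(3.2), np.float64(5.4), np.float64(2.9)]
```

View pics/f.png

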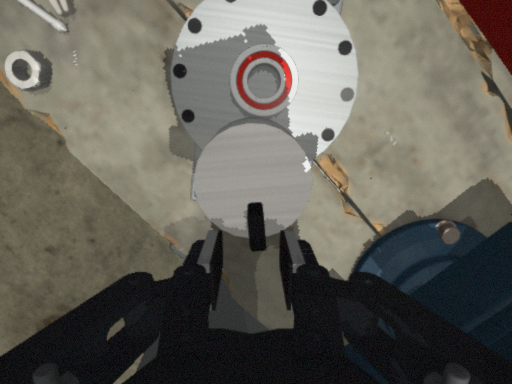

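```bash
python3 - <<'E'
from go import *
p=cam("wrist"); l=bot.tip_of("cap_lug",p)[0]["xy"]
T=np.array(p["T"]);print("cam",T[:3,3])
print("tcp",proj(p,(.4049,.294,.098)),"gp",proj(p,(.4049,.294,.117)))
for z in(.104,.117): print(atz(ray(p,l),z))
print("lug top ends",atz(ray(p,(256,203)),.117),atz(ray(p,(259,250)),.117))
a,b=atz(ray(p,(252,181)),.091),atz(ray(p,(256,203)),.117);print("capc",a)
rows([atz(ray(p,l),.104),atz(ray(p,(258,227)),.117)])
E
```

```text
cam [0.45289353 0.34631105 0.27916265]
tcp [252.28787755 220.12493822] gp [252.44250365 231.82769286]
[0.40640761 0.29405658 0.104     ]
[0.40985764 0.29793474 0.117     ]
lug top ends [0.41873957 0.30572085 0.117     ] [0.39961865 0.28258038 0.117     ]
capc [0.42170865 0.31209792 0.091     ]
t 7.2 p [0.4053 0.2942 0.0987] yang -43.3 z [ 0.001  0.    -1.   ] F [1.  0.  0.2]
[1, 1, -5]
[3, 3, -18]
```

The lug lies between the fingers, spanning (256,205) to (258,250), about 2–3 mm off centre. I'll correct that and close.

Call:
jog_arm(
  motion=[
    [0, 0, -0.04, 2, 2, 1, 25],
    [0, 0, -0.04, 2, 2, 1, 14],
    [0, 0, -0.04, 2, 2, 1, 5],
    [0, 0, -0.04, 2, 2, 1, 0],
    [0, 0, -0.04, 2, 2, 1, 0],
    [0, 0, -0.04, 2, 2, 1, 0],
  ],
  grip_force=60,
)

```text
t: 7.95
eef_pos: [0.4078, 0.2942, 0.0972]
tool_rot: [0.0, 0.91, 0.415, 0.0]
contact_force: [1.0, 0.3, 0.0]
gripper_width: -0.003
grasp_force: 0.0
```

```bash
cat > tilt.py <<'E'
from go import *
o=bot.get_obs(); print(o["gripper_width"]*85.4,o["grasp_force"])
rows([])
# pivot in tool frame: lug centre +63 along tool x (39+24), z: rim at .047
pz=(o["eef_pos"][2]-.047)*1e3
P=np.array([63,0,pz])
for d in (3,6,9,12,15,18,21,24,27):
    rv=np.array([0,-np.radians(d),0]); M=R.from_rotvec(rv).as_matrix(); print(np.round(rv,3)[1],np.round(P-M@P,1))
E
python3 tilt.py
```

```text
-0.21364840777552888 0.0
t 7.95 p [0.4078 0.2942 0.0972] yang -41.0 z [ 0.  0. -1.] F [1.  0.3 0. ]
-0.052 [ 2.7  0.  -3.2]
-0.105 [ 5.6  0.  -6.3]
-0.157 [ 8.6  0.  -9.2]
-0.209 [ 11.8   0.  -12. ]
-0.262 [ 15.1   0.  -14.6]
-0.314 [ 18.6   0.  -17. ]
-0.367 [ 22.2   0.  -19.2]
-0.419 [ 25.9   0.  -21.3]
-0.471 [ 29.7   0.  -23.1]
```

```bash
python3 - <<'E'
from go import *
p=cam("wrist"); cv2.imwrite("pics/g.png",cv2.resize(p["pixels"][130:330,130:390,::-1],(780,600)))
s=cam("scene"); x=bot.tip_of("cap_lug",s); print([k["xy"] for k in x],[k["xy"] for k in bot.tip_of("cap_lug",p)])
cv2.imwrite("pics/g2.png",cv2.resize(s["pixels"][200:330,130:300,::-1],(780,600)))
E
```

```text
[[224.7, 272.2]] [[250.3, 228.3]]
```

View pics/g.png

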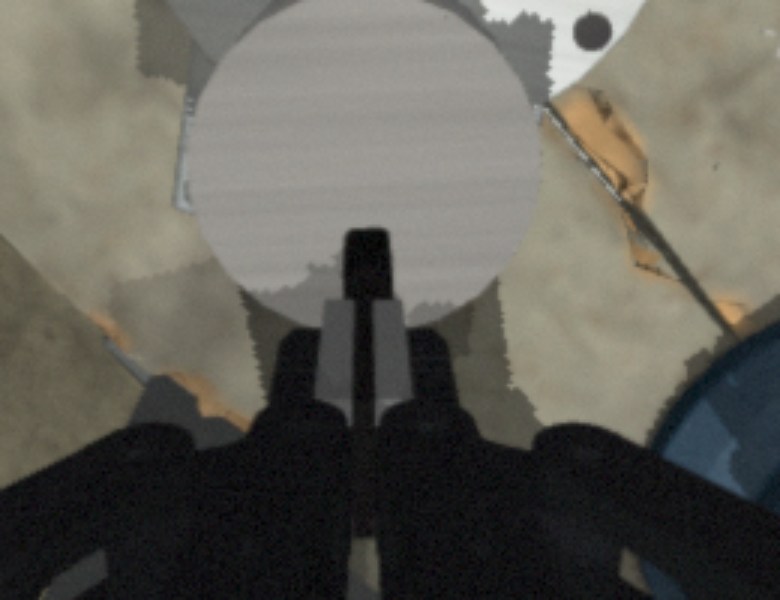

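```bash
python3 - <<'E'
from go import *
p=cam("wrist"); K=np.array(p["camera_matrix"]); T=np.array(p["T"]); print(K.round(1).tolist(),p["distortion"],T.round(3).tolist())
g=cv2.cvtColor(p["pixels"],cv2.COLOR_RGB2GRAY)
m=((g[130:260,180:330]>110)).astype(np.uint8)
c=cv2.HoughCircles(cv2.medianBlur(g,5),cv2.HOUGH_GRADIENT,1,20,param1=100,param2=15,minRadius=45,maxRadius=70); print(c[0][:3])
gp=np.array(bot.get_obs()["eef_pos"])
for dz in(0,.02): 
  for dx in (0,.011): print(dz,dx,proj(p,gp+[.66*dx,.755*dx,dz]))
o=bot.get_obs();print(o["gripper_width"],o["grasp_force"])
rows([])
E
```

```text
[[295.3, 0.0, 250.7], [0.0, 295.3, 192.6], [0.0, 0.0, 1.0]] [-0.02510789  0.          0.          0.          0.        ] [[0.754, -0.63, -0.183, 0.453], [-0.656, -0.725, -0.209, 0.348], [-0.001, 0.278, -0.961, 0.277], [0.0, 0.0, 0.0, 1.0]]
[[250.5 183.5  58.2]
 [295.5  76.5  63.9]
 [298.5  97.5  56.1]]
0 0 [252.61065556 219.80933481]
0 0.011 [252.68320213 203.75114197]
0.02 0 [252.79518497 232.28241967]
0.02 0.011 [252.87951228 214.64698065]
0.005828500544256507 0.0
t 8.2 p [0.4078 0.2942 0.0972] yang -41.0 z [ 0. -0. -1.] F [-0.3  0.  -0.8]
```

View pics/g2.png

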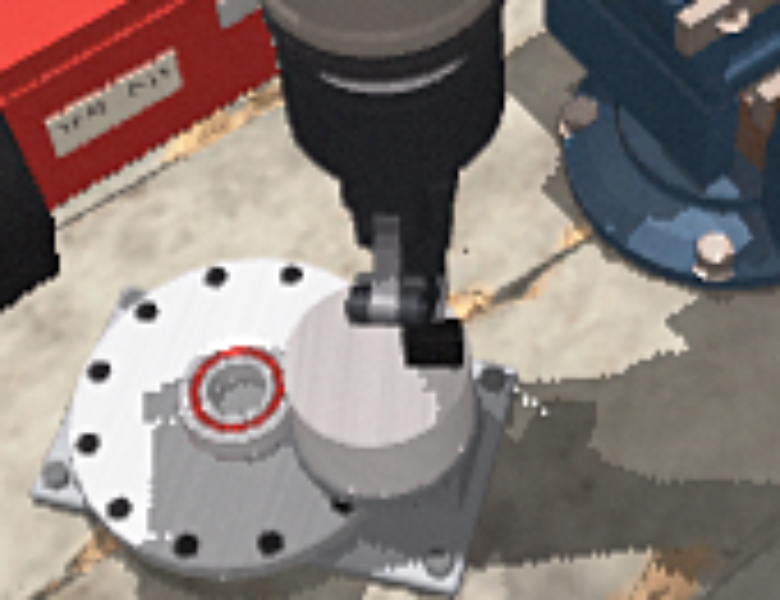

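```bash
python3 - <<'E'
from go import *
s=cam("scene");t=cam("top");w=cam("wrist");e=np.array(bot.get_obs()["eef_pos"])
for z in (0,.01,.02,.03,.04): print(z,proj(s,e+[0,0,z]),proj(t,e+[0,0,z]),proj(w,e+[0,0,z]))
cv2.imwrite("pics/h.png",np.hstack([cv2.resize(t["pixels"][210:290,140:225,::-1],(400,376),interpolation=cv2.INTER_CUBIC),cv2.resize(s["pixels"][240:310,180:254,::-1],(397,376),interpolation=cv2.INTER_CUBIC)]))
E
```

```text
0 [222.39406268 276.41782739] [186.2762564  257.60942841] [252.59515608 219.82814923]
0.01 [222.07854793 273.64277619] [185.4884747  258.04359857] [252.68139517 225.73845819]
0.02 [221.75676929 270.81241997] [184.68213778 258.48798581] [252.77711736 232.30104473]
0.03 [221.42853898 267.92509422] [183.85658326 258.94295453] [252.88396921 239.62961119]
0.04 [221.09366164 264.97906722] [183.01111688 259.40888664] [253.00399941 247.86575045]
```

Both pictures show the fingertips shut above the lug at about (252,229) in the wrist view, roughly 20 mm or more higher than the stated TCP. I'll open and go down by feel.

Call:
jog_arm(
  motion=[
    [0, 0, 0, 0, 0, 0, 40],
    [0, 0, 0, 0, 0, 0, 40],
    [0, 0, 0, 0, 0, 2, 40],
    [0, 0, 0, 0, 0, 4, 40],
    [0, 0, 0, 0, 0, 4, 40],
  ],
)

```text
t: 8.98
eef_pos: [0.4077, 0.294, 0.093]
tool_rot: [0.0, 0.91, 0.415, -0.0]
contact_force: [-0.1, -0.0, 1.0]
gripper_width: 0.47
grasp_force: 0.0
```

Call:
jog_arm(
  motion=[
    [0, 0, 0, 0, 0, 2, 40],
    [0, 0, 0, 0, 0, 4, 40],
    [0, 0, 0, 0, 0, 4, 40],
  ],
)

```text
t: 9.35
eef_pos: [0.4077, 0.294, 0.089]
tool_rot: [0.0, 0.91, 0.415, -0.0]
contact_force: [-0.6, 0.6, -0.0]
gripper_width: 0.466
grasp_force: 0.0
```

Call:
jog_arm(
  motion=[
    [0, 0, 0, 0, 0, 3, 40],
    [0, 0, 0, 0, 0, 6, 40],
    [0, 0, 0, 0, 0, 6, 40],
  ],
)

```text
t: 9.72
eef_pos: [0.4076, 0.294, 0.0829]
tool_rot: [0.0, 0.91, 0.415, -0.0]
contact_force: [-0.8, -0.1, -0.4]
gripper_width: 0.466
grasp_force: 0.0
```

Call:
jog_arm(
  motion=[
    [0, 0, 0, 0, 0, 2, 30],
    [0, 0, 0, 0, 0, 4, 15],
    [0, 0, 0, 0, 0, 4, 8],
    [0, 0, 0, 0, 0, 4, 0],
    [0, 0, 0, 0, 0, 4, 0],
  ],
  grip_force=40,
)

```text
t: 10.35
eef_pos: [0.4078, 0.2941, 0.0792]
tool_rot: [0.0, 0.91, 0.415, -0.0]
contact_force: [1.0, 0.4, -0.6]
gripper_width: 0.079
grasp_force: 39.0
```

Gripped now (39 N), but perhaps only near the lug's top. I'll go a little deeper, watching the force.

Call:
jog_arm(
  motion=[
    [0, 0, 0, 0, 0, 0, 25],
    [0, 0, 0, 0, 0, 0, 25],
    [0, 0, 0, 0, 0, 3, 22],
    [0, 0, 0, 0, 0, 5, 22],
    [0, 0, 0, 0, 0, 5, 22],
  ],
)

```text
t: 10.98
eef_pos: [0.4076, 0.294, 0.0739]
tool_rot: [0.0, 0.91, 0.415, -0.0]
contact_force: [-0.3, -0.7, 0.1]
gripper_width: 0.259
grasp_force: 0.0
```

Call:
jog_arm(
  motion=[
    [0, 0, 0, 0, 0, 2, 20],
    [0, 0, 0, 0, 0, 4, 20],
    [0, 0, 0, 0, 0, 4, 20],
  ],
)

```text
t: 11.35
eef_pos: [0.4077, 0.2941, 0.07]
tool_rot: [0.0, 0.91, 0.415, -0.0]
contact_force: [-0.1, -0.2, -0.7]
gripper_width: 0.231
grasp_force: 0.0
```

```bash
python3 - <<'E'
from go import *
p=cam("wrist");s=cam("scene")
cv2.imwrite("pics/i.png",np.hstack([cv2.resize(p["pixels"][150:310,160:345,::-1],(400,346),interpolation=cv2.INTER_CUBIC),cv2.resize(s["pixels"][235:310,180:266,::-1],(397,346),interpolation=cv2.INTER_CUBIC)]))
rows([])
E
```

```text
t 11.45 p [0.4078 0.2942 0.0702] yang -41.0 z [-0. -0. -1.] F [-0.3  0.   0.1]
```

View pics/i.png

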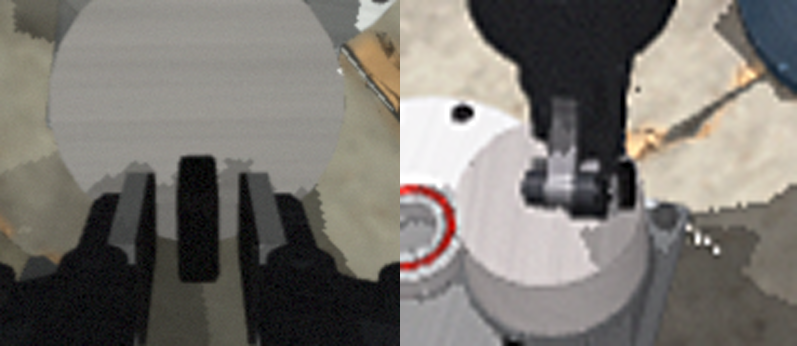

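The lug now sits centred between the pads (crop column 198, pads at 156 and 240), and nothing is touching. I'll close here.

Call:
jog_arm(
  motion=[
    [0, 0, 0, 2, 0, 0, 12],
    [0, 0, 0, 2, 0, 0, 0],
    [0, 0, 0, 2, 0, 0, 0],
    [0, 0, 0, 2, 0, 0, 0],
  ],
  grip_force=60,
)

```text
t: 11.95
eef_pos: [0.4094, 0.296, 0.0705]
tool_rot: [-0.0, 0.91, 0.415, 0.0]
contact_force: [0.4, 0.9, 2.4]
gripper_width: 0.091
grasp_force: 58.9
```

```bash
python3 - <<'E'
from go import *
o=bot.get_obs(); print(o["gripper_width"]*85.4,o["grasp_force"])
rows([]); w=cam("wrist")
for th in("cap_far","dust_cap"):
  for k in bot.tip_of(th,w)[:1]: print(th,k["score"],atz(ray(w,k["xy"]),.047))
P=np.array([61,0,(o["eef_pos"][2]-.047)*1e3]); print(P)
for d in range(2,25,2):
    rv=np.array([0,-np.radians(d),0]); M=R.from_rotvec(rv).as_matrix(); print(np.round(rv,3)[1],np.round(P-M@P,1))
E
```

```text
7.780064227140106 58.85828912258148
t 11.95 p [0.4094 0.296  0.0705] yang -41.0 z [ 0.001  0.001 -1.   ] F [0.4 0.9 2.4]
cap_far 0.81 [0.44575995 0.34062346 0.047     ]
dust_cap 0.95 [0.42094995 0.31171904 0.047     ]
[61.          0.         23.48108604]
-0.035 [ 0.9  0.  -2.1]
-0.07 [ 1.8  0.  -4.2]
-0.105 [ 2.8  0.  -6.2]
-0.14 [ 3.9  0.  -8.3]
-0.175 [  5.    0.  -10.2]
-0.209 [  6.2   0.  -12.2]
-0.244 [  7.5   0.  -14.1]
-0.279 [  8.8   0.  -15.9]
-0.314 [ 10.2   0.  -17.7]
-0.349 [ 11.7   0.  -19.4]
-0.384 [ 13.2   0.  -21.1]
-0.419 [ 14.8   0.  -22.8]
```

Call:
jog_arm(
  motion=[
    [0, -0.035, 0, 0.9, 0, -2, 0],
    [0, -0.07, 0, 1.8, 0, -4, 0],
    [0, -0.105, 0, 2.8, 0, -6, 0],
    [0, -0.14, 0, 3.9, 0, -8, 0],
    [0, -0.175, 0, 5, 0, -10, 0],
    [0, -0.21, 0, 6.2, 0, -11.7, 0],
    [0, -0.245, 0, 7.5, 0, -13.6, 0],
    [0, -0.28, 0, 8.8, 0, -15.4, 0],
    [0, -0.315, 0, 10.2, 0, -17.1, 0],
    [0, -0.315, 0, 10.2, 0, -17.1, 0],
  ],
)

```text
t: 13.35
eef_pos: [0.4155, 0.3031, 0.0867]
tool_rot: [0.065, 0.898, 0.41, -0.144]
contact_force: [0.3, -1.8, 0.4]
gripper_width: 0.088
grasp_force: 58.8
```

```bash
python3 - <<'E'
from go import *
o=bot.get_obs(); print(o["gripper_width"]*85.4,o["grasp_force"],o["q"])
rows([]);
ps=[cam(n) for n in("wrist","scene","top")]
for th in("cap_far","dust_cap","cap_lug","pull_knob"):
  rs=[]
  for w in ps:
    for k in bot.tip_of(th,w)[:1]: print(th,k["xy"],k["score"]);rs.append(ray(w,k["xy"]))
  if len(rs)>1: print(tri(rs))
s=ps[1];cv2.imwrite("pics/j.png",np.hstack([cv2.resize(ps[0]["pixels"][:,:,::-1],(400,300)),cv2.resize(s["pixels"][225:315,165:285,::-1],(400,300),interpolation=cv2.INTER_CUBIC)]))
E
```

```text
7.4906333328315275 58.815584778785706 [-0.35449942  0.60091891 -0.57209526  1.75321952  0.31959707  1.21473104
 -1.77305074]
t 13.35 p [0.4155 0.3031 0.0867] yang -41.0 z [-0.204 -0.235 -0.95 ] F [ 0.3 -1.8  0.4]
cap_far [248.8, 127.8] 0.7
cap_far [195.0, 290.7] 0.68
(array([0.44316599, 0.33928692, 0.04219068]), [np.float64(0.3), np.float64(0.3)])
dust_cap [250.8, 184.9] 0.55
dust_cap [282.5, 145.2] 0.73
dust_cap [185.0, 250.1] 0.64
(array([0.44708851, 0.26462495, 0.26774057]), [np.float64(137.2), np.float64(135.8), np.float64(7.2)])
cap_lug [249.0, 252.6] 0.56
cap_lug [215.5, 265.3] 0.57
cap_lug [177.3, 252.9] 0.6
(array([0.41975438, 0.30654372, 0.12563038]), [np.float64(4.3), np.float64(7.2), np.float64(3.8)])
```

View pics/j.png

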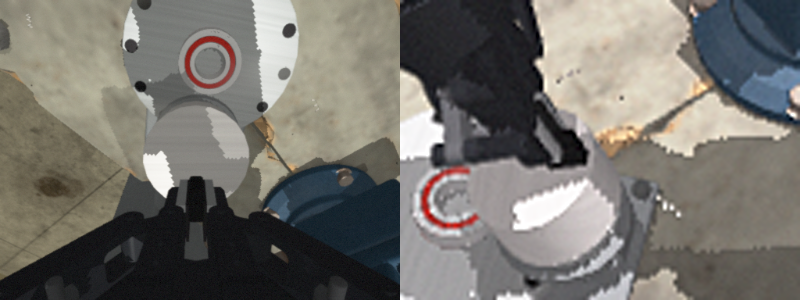

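The pictures show the cap tipped about 18° on its far edge, with the lug held firmly. Next I'll work out the lift and carry.

```bash
python3 - <<'E'
from go import *
p=np.array(bot.get_obs()["eef_pos"])
rows([p+[0,0,z] for z in(.02,.04,.06,.09,.13,.17,.2)])
for n in("scene","top"):
  c=cam(n)
  for k in bot.tip_of("mat",c)[:1]: print(n,k["xy"],atz(ray(c,k["xy"]),.0),atz(ray(c,k["xy"]),.004))
  for x in bot.spot_in("mat",c)[:1]: print(x["xy"],atz(ray(c,x["xy"]),.004))
E
```

```text
t 14.1 p [0.4158 0.3034 0.0873] yang -41.0 z [-0.203 -0.234 -0.951] F [ 0.1 -0.4 -1.2]
[-6, 0, -19]
[-12, 0, -38]
[-19, 0, -57]
[-28, 0, -86]
[-40, 0, -124]
[-53, 0, -162]
[-62, 0, -190]
scene [322.5, 189.6] [ 0.50885816 -0.0824917   0.        ] [ 0.5065224  -0.07951702  0.004     ]
[327.7, 187.4] [ 0.5038565  -0.09551812  0.004     ]
top [333.1, 218.4] [ 0.50532922 -0.07931607  0.        ] [ 0.50530075 -0.07843883  0.004     ]
[332.7, 219.8] [ 0.50156329 -0.07735047  0.004     ]
```

Call:
jog_arm(
  motion=[
    [0, 0, 0, -3, 0, -10, 0],
    [0, 0, 0, -6, 0, -19, 0],
    [0, 0, 0, -12, 0, -38, 0],
    [0, 0, 0, -19, 0, -57, 0],
    [0, 0, 0, -28, 0, -86, 0],
    [0, 0.1, 0, -40, 0, -124, 0],
    [0, 0.2, 0, -53, 0, -162, 0],
    [0, 0.315, 0, -62, 0, -190, 0],
    [0, 0.315, 0, -62, 0, -190, 0],
  ],
)

```text
t: 15.52
eef_pos: [0.4159, 0.3032, 0.2913]
tool_rot: [0.001, 0.91, 0.415, 0.004]
contact_force: [0.3, 0.0, -1.6]
gripper_width: 0.091
grasp_force: 58.7
```

```bash
python3 - <<'E'
from go import *
o=bot.get_obs(); print(o["gripper_width"]*85.4,o["grasp_force"])
ps=[cam(n) for n in("wrist","scene","top")]
for th in("cap_far","dust_cap","cap_lug","pull_knob"):
  rs=[]
  for w in ps:
    for k in bot.tip_of(th,w)[:1]: print(th,k["xy"],k["score"]);rs.append(ray(w,k["xy"]))
  if len(rs)>1: print(tri(rs))
p=np.array(bot.get_obs()["eef_pos"]); q=np.array([.491,-.111,p[2]])
rows([p+(q-p)*k/9 for k in range(1,10)])
E
```

```text
7.770703262372042 58.66819739341736
cap_far [248.9, 128.7] 0.95
cap_far [176.3, 219.9] 0.97
cap_far [144.1, 243.7] 0.61
(array([0.45058749, 0.34513857, 0.26408932]), [np.float64(2.4), np.float64(3.3), np.float64(1.0)])
dust_cap [251.2, 182.4] 0.61
dust_cap [194.8, 221.4] 0.7
dust_cap [157.9, 255.7] 0.94
(array([0.42816771, 0.31891899, 0.26446896]), [np.float64(1.4), np.float64(1.8), np.float64(0.5)])
cap_lug [206.7, 192.4] 0.58
cap_lug [158.2, 269.5] 0.79
(array([0.41197319, 0.30037265, 0.3331228 ]), [np.float64(1.4), np.float64(1.4)])
pull_knob [213.9, 280.5] 0.68
pull_knob [181.8, 250.7] 0.52
(array([0.42155646, 0.30776457, 0.07779416]), [np.float64(1.6), np.float64(1.6)])
t 16.27 p [0.4157 0.3033 0.2871] yang -41.0 z [-0. -0. -1.] F [ 0.1  0.1 -1.3]
[-29, 36, 0]
[-59, 73, 0]
[-88, 109, 0]
[-117, 146, 0]
[-146, 182, 0]
[-176, 219, 0]
[-205, 255, 0]
[-234, 292, 0]
[-264, 328, 0]
```

Call:
jog_arm(
  motion=[
    [0, 0, 0, -29, 36, 0, 0],
    [0, 0, 0, -59, 73, 0, 0],
    [0, 0, 0, -88, 109, 0, 0],
    [0, 0, 0, -117, 146, 0, 0],
    [0, 0, 0, -146, 182, 0, 0],
    [0, 0, 0, -176, 219, 0, 0],
    [0, 0, 0, -205, 255, 0, 0],
    [0, 0, 0, -234, 292, 0, 0],
    [0, 0, 0, -264, 328, 0, 0],
    [0, 0, 0, -264, 328, 0, 0],
  ],
)

```text
t: 17.52
eef_pos: [0.4902, -0.1155, 0.2869]
tool_rot: [0.0, 0.911, 0.412, -0.0]
contact_force: [0.7, 1.0, -1.7]
gripper_width: 0.09
grasp_force: 58.8
```

```bash
python3 - <<'E'
from go import *
ps=[cam(n) for n in("wrist","scene","top")]
for th in("cap_far","dust_cap","mat"):
  rs=[]
  for w in ps:
    for k in bot.tip_of(th,w)[:1]: print(th,k["xy"],k["score"]);rs.append(ray(w,k["xy"]))
  if th=="mat": print([atz(r,.004) for r in rs])
  elif len(rs)>1: print(tri(rs))
o=bot.get_obs();p=np.array(o["eef_pos"]);print(o["q"],o["gripper_width"])
rows([(*p[:2],z) for z in(.2,.12,.05,.031,.027)])
E
```

```text
cap_far [249.8, 126.4] 0.87
cap_far [328.3, 103.9] 0.58
cap_far [167.5, 231.1] 0.72
(array([0.47536591, 0.08612338, 0.43135098]), [np.float64(160.6), np.float64(81.1), np.float64(170.2)])
dust_cap [252.4, 182.3] 0.81
dust_cap [342.4, 104.6] 0.72
dust_cap [372.2, 217.9] 0.62
(array([ 0.50519208, -0.09886375,  0.25947233]), [np.float64(4.0), np.float64(4.5), np.float64(0.6)])
mat [246.2, 134.8] 0.95
mat [323.7, 188.6] 0.95
mat [332.5, 221.6] 0.94
[array([ 0.5033465 , -0.08798971,  0.004     ]), array([ 0.5071453 , -0.08440782,  0.004     ]), array([ 0.49676709, -0.07679231,  0.004     ])]
[ 0.3837724   0.12875537 -0.31431633  1.82067574  0.04271714  1.19855751
 -0.65812878] 0.09712094220150541
t 18.12 p [ 0.4904 -0.1108  0.2872] yang -40.9 z [ 0. -0. -1.] F [ 0.6  0.4 -1.5]
[0, 0, 87]
[0, 0, 167]
[0, 0, 237]
[0, 0, 256]
[0, 0, 260]
```

Call:
jog_arm(
  motion=[
    [0, 0, 0, 0, 0, 45, 0],
    [0, 0, 0, 0, 0, 100, 0],
    [0, 0, 0, 0, 0, 155, 0],
    [0, 0, 0, 0, 0, 200, 0],
    [0, 0, 0, 0, 0, 230, 0],
    [0, 0, 0, 0, 0, 245, 0],
    [0, 0, 0, 0, 0, 252, 0],
    [0, 0, 0, 0, 0, 255, 0],
    [0, 0, 0, 0, 0, 255, 0],
  ],
)

```text
t: 19.25
eef_pos: [0.491, -0.1112, 0.0329]
tool_rot: [0.0, 0.91, 0.415, 0.001]
contact_force: [0.2, 0.3, -1.3]
gripper_width: 0.093
grasp_force: 58.7
```

Call:
jog_arm(
  motion=[
    [0, 0, 0, 0, 0, 1.5, 0],
    [0, 0, 0, 0, 0, 3, 0],
    [0, 0, 0, 0, 0, 3, 0],
  ],
)

```text
t: 19.62
eef_pos: [0.4904, -0.1111, 0.0292]
tool_rot: [0.0, 0.91, 0.415, 0.0]
contact_force: [-0.2, -1.0, -1.5]
gripper_width: 0.092
grasp_force: 58.7
```

Call:
jog_arm(
  motion=[
    [0, 0, 0, 0, 0, 1, 0],
    [0, 0, 0, 0, 0, 2, 0],
    [0, 0, 0, 0, 0, 2, 0],
  ],
)

```text
t: 20.0
eef_pos: [0.4904, -0.1111, 0.0275]
tool_rot: [0.0, 0.91, 0.415, -0.0]
contact_force: [-2.0, -0.0, 5.2]
gripper_width: 0.09
grasp_force: 59.4
```

The cap is on the mat (+5 N). I'll release it and rise.

Call:
jog_arm(
  motion=[
    [0, 0, 0, 0, 0, 0, 15],
    [0, 0, 0, 0, 0, 0, 25],
    [0, 0, 0, 0, 0, 0, 32],
    [0, 0, 0, 0, 0, -8, 32],
    [0, 0, 0, 0, 0, -25, 40],
    [0, 0, 0, 0, 0, -70, 50],
    [0, 0, 0, 0, 0, -130, 50],
    [0, 0, 0, 0, 0, -190, 50],
    [0, 0, 0, 0, 0, -240, 50],
    [0, 0, 0, 0, 0, -240, 50],
  ],
)

```text
t: 21.25
eef_pos: [0.493, -0.1112, 0.2729]
tool_rot: [0.003, 0.91, 0.415, 0.004]
contact_force: [0.3, 0.2, -1.5]
gripper_width: 0.585
grasp_force: 0.0
```

```bash
python3 - <<'E'
from go import *
ps=[cam(n) for n in("wrist","scene","top")]
for th in("cap_lug","dust_cap","mat","pull_knob"):
  rs=[]
  for w in ps:
    for k in bot.tip_of(th,w)[:1]: print(th,k["xy"],k["score"]);rs.append(ray(w,k["xy"]))
  if th=="mat": print([atz(r,.004) for r in rs])
  elif len(rs)>1: print(tri(rs))
p=np.array(bot.get_obs()["eef_pos"]); q=np.array([.39,.275,p[2]])
rows([p+(q-p)*k/9 for k in range(1,10)])
E
```

```text
cap_lug [246.2, 168.4] 0.83
cap_lug [340.1, 169.3] 0.75
cap_lug [355.5, 225.3] 0.57
(array([ 0.48757984, -0.11365753,  0.07290525]), [np.float64(3.1), np.float64(3.6), np.float64(5.1)])
dust_cap [248.4, 143.2] 0.8
dust_cap [328.6, 184.0] 0.73
dust_cap [339.5, 221.1] 0.88
(array([ 0.50165841, -0.09293557,  0.01946145]), [np.float64(3.5), np.float64(0.8), np.float64(3.6)])
mat [322.3, 190.5] 0.55
mat [334.9, 219.0] 0.76
[array([ 0.50458523, -0.0769134 ,  0.004     ]), array([ 0.50373966, -0.08324482,  0.004     ])]
pull_knob [212.5, 281.5] 0.75
pull_knob [180.6, 248.4] 0.6
(array([0.42568288, 0.31074971, 0.07165308]), [np.float64(3.2), np.float64(3.2)])
t 22.0 p [ 0.4904 -0.1111  0.2671] yang -41.0 z [-0.  0. -1.] F [ 0.3 -0.5  0.5]
[25, -37, 0]
[50, -73, 0]
[75, -110, 0]
[100, -146, 0]
[125, -183, 0]
[150, -219, 0]
[176, -256, 0]
[201, -292, 0]
[226, -329, 0]
```

Call:
jog_arm(
  motion=[
    [0, 0, 0, 25, -37, 0, 50],
    [0, 0, 0, 50, -73, 0, 50],
    [0, 0, 0, 75, -110, 0, 50],
    [0, 0, 0, 100, -146, 0, 50],
    [0, 0, 0, 125, -183, 0, 50],
    [0, 0, 0, 150, -219, 0, 50],
    [0, 0, 0, 176, -256, 0, 50],
    [0, 0, 0, 201, -292, 0, 50],
    [0, 0, 0, 226, -329, 30, 50],
    [0, 0, 0, 226, -329, 50, 50],
  ],
)

```text
t: 23.25
eef_pos: [0.3883, 0.2789, 0.2166]
tool_rot: [-0.001, 0.909, 0.418, 0.0]
contact_force: [-0.5, -1.5, -0.6]
gripper_width: 0.583
grasp_force: 0.0
```

Call:
jog_arm(
  motion=[
    [0, 0, 0, 0, 0, 0, 50],
    [0, 0, 0, 0, 0, 0, 50],
    [0, 0, 0, 0, 0, 0, 50],
  ],
)

```text
t: 23.62
eef_pos: [0.3909, 0.2751, 0.2182]
tool_rot: [0.0, 0.91, 0.414, 0.001]
contact_force: [-0.3, 0.4, 0.5]
gripper_width: 0.583
grasp_force: 0.0
```

```bash
python3 - <<'E'
from go import *
np.set_printoptions(precision=4,suppress=True)
rows([]);ps=[cam(n) for n in("wrist","scene","top")]
for th in("pull_knob","bearing","index_head"):
  rs=[]
  for w in ps:
    for k in bot.tip_of(th,w)[:1]: print(th,k["xy"],k["score"]);rs.append(ray(w,k["xy"]))
  if th=="pull_knob": print("wrist@.072",atz(rs[0],.072))
  if len(rs)>1: print(tri(rs))
w=ps[0];h=cv2.cvtColor(w["pixels"],cv2.COLOR_RGB2HSV);m=cv2.inRange(h,(0,140,50),(8,255,255))|cv2.inRange(h,(172,140,50),(179,255,255))
n,l,st,ce=cv2.connectedComponentsWithStats(m)
for i in range(1,n):
  if st[i][4]>60: print("red",ce[i],st[i],atz(ray(w,ce[i]),.08))
E
```

```text
t 23.62 p [0.3909 0.2751 0.2182] yang -41.0 z [ 0.002  0.001 -1.   ] F [-0.3  0.4  0.5]
pull_knob [252.4, 130.6] 0.57
pull_knob [211.5, 282.6] 0.6
pull_knob [181.0, 248.5] 0.49
wrist@.072 [0.422  0.3098 0.072 ]
(array([0.4242, 0.311 , 0.0703]), [np.float64(2.7), np.float64(0.7), np.float64(3.4)])
bearing [258.2, 72.9] 0.88
bearing [184.2, 286.6] 0.89
bearing [351.1, 226.0] 0.63
(array([0.4244, 0.2355, 0.338 ]), [np.float64(98.5), np.float64(193.0), np.float64(271.1)])
index_head [250.5, 125.5] 0.68
index_head [215.9, 301.4] 0.95
index_head [188.5, 248.7] 0.6
(array([ 0.421 ,  0.3094, -0.0068]), [np.float64(2.4), np.float64(1.0), np.float64(1.6)])
red [468.7716  58.7237] [ 385    0  127  143 9370] [0.6345 0.2211 0.08  ]
red [260.7695  67.2857] [243  50  36  38 308] [0.4697 0.3519 0.08  ]
red [251.4278 130.7646] [241 120  22  23 395] [0.4214 0.3108 0.08  ]
red [508.5025 316.3744] [503 295   9  40 203] [ 0.5199 -0.0901  0.08  ]
```

```bash
python3 - <<'E'
from go import *
rows([(.4225,.310,.10),(.4225,.310,.06),(.4225,.31,.046)])
E
```

```text
t 24.23 p [0.39   0.2753 0.2171] yang -41.0 z [-0. -0. -1.] F [ 0.1  1.  -0.3]
[48, 2, 117]
[48, 2, 157]
[48, 2, 171]
```

Call:
jog_arm(
  motion=[
    [0, 0, 0, 24, 1, 40, 50],
    [0, 0, 0, 48, 2, 80, 50],
    [0, 0, 0, 48, 2, 117, 50],
    [0, 0, 0, 48, 2, 140, 50],
    [0, 0, 0, 48, 2, 157, 50],
    [0, 0, 0, 48, 2, 157, 50],
    [0, 0, 0, 48, 2, 157, 50],
  ],
)

```text
t: 25.1
eef_pos: [0.4236, 0.3108, 0.0611]
tool_rot: [-0.0, 0.91, 0.415, 0.001]
contact_force: [-0.3, -0.7, -0.3]
gripper_width: 0.583
grasp_force: 0.0
```

```bash
python3 - <<'E'
from go import *
rows([]);w=cam("wrist")
h=cv2.cvtColor(w["pixels"],cv2.COLOR_RGB2HSV);m=cv2.inRange(h,(0,140,40),(8,255,255))|cv2.inRange(h,(172,140,40),(179,255,255))
n,l,st,ce=cv2.connectedComponentsWithStats(m)
for i in range(1,n):
  if st[i][4]>60: print("red",ce[i],st[i],atz(ray(w,ce[i]),.08))
rows([(.4225,.31,.08)])
print(proj(w,bot.get_obs()["eef_pos"]))
# light fingertip extents along rows: print a coarse gray map
g=cv2.cvtColor(w["pixels"],cv2.COLOR_RGB2GRAY)
for r in range(196,270,6): print(r,[int(v) for v in g[r,170:340:6]])
E
```

```text
t 25.1 p [0.4236 0.3108 0.0611] yang -41.0 z [ 0.001  0.001 -1.   ] F [-0.3 -0.7 -0.3]
red [496.94871795  22.73307035] [ 469    0   43   69 1521] [0.58905878 0.31552839 0.08      ]
red [260.29933775 117.14172185] [236  85  61  63 755] [0.46956592 0.35769217 0.08      ]
red [249.74578389 231.13429107] [ 229  208   43   47 1601] [0.42242148 0.31211148 0.08      ]
t 25.15 p [0.4238 0.3108 0.0612] yang -41.0 z [ 0.002  0.001 -1.   ] F [ 0.1  0.2 -0.8]
[-1, 0, -19]
[252.72468842 219.69385979]
196 [129, 129, 140, 156, 140, 86, 98, 106, 109, 111, 108, 112, 111, 108, 106, 107, 108, 109, 111, 109, 102, 86, 85, 194, 213, 215, 183, 133, 114]
202 [143, 143, 124, 160, 91, 87, 109, 107, 107, 108, 107, 108, 107, 106, 111, 109, 112, 112, 111, 107, 102, 102, 86, 182, 213, 153, 161, 152, 90]
208 [136, 141, 123, 155, 88, 88, 79, 107, 113, 113, 111, 97, 54, 35, 43, 70, 105, 107, 109, 110, 108, 107, 83, 137, 132, 118, 75, 150, 143]
214 [140, 142, 115, 156, 89, 91, 88, 108, 110, 111, 108, 31, 31, 39, 35, 30, 101, 112, 112, 108, 112, 103, 85, 139, 140, 134, 129, 109, 149]
220 [145, 144, 136, 156, 89, 73, 7
[... 404 characters left out ...]
4, 36, 44, 46, 39, 50, 54, 52, 82, 85, 86, 73, 62, 7, 75, 74, 149, 145, 135, 135]
244 [123, 17, 67, 74, 11, 5, 62, 83, 70, 88, 81, 42, 37, 32, 46, 43, 35, 84, 83, 69, 77, 61, 22, 15, 74, 55, 21, 145, 139]
250 [20, 22, 76, 70, 17, 13, 107, 64, 84, 65, 85, 61, 46, 35, 37, 30, 86, 86, 65, 82, 64, 46, 14, 3, 72, 73, 18, 24, 149]
256 [19, 64, 74, 23, 13, 14, 108, 109, 67, 81, 75, 64, 70, 84, 79, 66, 66, 79, 69, 61, 64, 56, 14, 18, 26, 71, 71, 25, 135]
262 [20, 75, 76, 17, 15, 0, 104, 113, 111, 57, 64, 73, 83, 82, 85, 80, 67, 61, 80, 83, 79, 80, 17, 11, 16, 70, 76, 15, 19]
268 [22, 103, 88, 12, 15, 11, 108, 109, 114, 61, 57, 56, 63, 64, 58, 58, 76, 79, 102, 171, 79, 84, 12, 14, 19, 83, 80, 14, 10]
```

The knob is centred within 2 mm between the fingers. I'll go down by feel.

Call:
jog_arm(
  motion=[
    [0, 0, 0, -1, -1, 5, 50],
    [0, 0, 0, -1, -1, 10, 50],
    [0, 0, 0, -1, -1, 16, 50],
    [0, 0, 0, -1, -1, 16, 50],
  ],
)

```text
t: 25.65
eef_pos: [0.4213, 0.3098, 0.0435]
tool_rot: [0.0, 0.91, 0.415, -0.001]
contact_force: [-0.8, -0.3, 0.1]
gripper_width: 0.586
grasp_force: 0.0
```

Call:
jog_arm(
  motion=[
    [0, 0, 0, 0, 0, 3, 50],
    [0, 0, 0, 0, 0, 5, 50],
    [0, 0, 0, 0, 0, 5, 50],
  ],
)

```text
t: 26.02
eef_pos: [0.4216, 0.31, 0.039]
tool_rot: [0.0, 0.91, 0.415, -0.0]
contact_force: [0.5, 0.0, 0.7]
gripper_width: 0.583
grasp_force: 0.0
```

Call:
jog_arm(
  motion=[
    [0, 0, 0, 0, 0, 3, 45],
    [0, 0, 0, 0, 0, 4, 45],
    [0, 0, 0, 0, 0, 4, 45],
  ],
)

```text
t: 26.4
eef_pos: [0.4216, 0.31, 0.0351]
tool_rot: [0.0, 0.91, 0.415, -0.0]
contact_force: [-0.5, 0.2, -0.0]
gripper_width: 0.529
grasp_force: 0.0
```

Call:
jog_arm(
  motion=[
    [0, 0, 0, 0, 0, 0, 30],
    [0, 0, 0, 0, 0, 0, 20],
    [0, 0, 0, 0, 0, 0, 5],
    [0, 0, 0, 0, 0, 0, 5],
    [0, 0, 0, 0, 0, 0, 5],
  ],
  grip_force=90,
)

```text
t: 27.02
eef_pos: [0.4221, 0.3099, 0.0357]
tool_rot: [0.0, 0.91, 0.415, 0.0]
contact_force: [-1.4, -1.1, 6.3]
gripper_width: 0.249
grasp_force: 88.1
```

Call:
jog_arm(
  motion=[
    [0, 0, 0, 0, 0, -2, 5],
    [0, 0, 0, 0, 0, -4, 5],
    [0, 0, 0, 0, 0, -6, 5],
    [0, 0, 0, 0, 0, -6, 5],
  ],
)

```text
t: 27.52
eef_pos: [0.4219, 0.3098, 0.0411]
tool_rot: [0.0, 0.91, 0.415, 0.0]
contact_force: [5.0, 0.5, -8.2]
gripper_width: 0.248
grasp_force: 88.5
```

```bash
cat > k.py <<'E'
from go import *
o=bot.get_obs();print(o["gripper_width"]*85.4,o["grasp_force"],o["torque"]);rows([])
ps=[cam(n) for n in("wrist","scene","top")]
for w in ps:
    h=cv2.cvtColor(w["pixels"],cv2.COLOR_RGB2HSV);m=cv2.inRange(h,(0,140,40),(8,255,255))|cv2.inRange(h,(172,140,40),(179,255,255))
    n,l,st,ce=cv2.connectedComponentsWithStats(m)
    e=proj(w,[.422,.31,.072])
    print("knob exp",e,[(ce[i].round(1).tolist(),st[i].tolist()) for i in range(1,n) if st[i][4]>8 and np.hypot(*(ce[i]-e))<40])
    print([(k["xy"],round(k["score"],2)) for k in bot.tip_of("pull_knob",w)[:1]])
E
python3 k.py
```

```text
21.141147656968286 88.5494474787265 [ 0.05743296 -0.92975931 -0.01544303]
t 27.52 p [0.4219 0.3098 0.0411] yang -41.0 z [ 0. -0. -1.] F [ 5.   0.5 -8.2]
knob exp [252.76939083 240.03319708] [([250.8, 247.1], [229, 219, 44, 56, 2082])]
[([248.6, 245.0], 0.7)]
knob exp [212.20607197 282.46027602] [([181.5, 283.5], [172, 275, 20, 18, 74]), ([217.2, 280.4], [216, 274, 4, 13, 27])]
[]
knob exp [181.88257949 250.70089082] [([169.0, 225.0], [161, 222, 15, 10, 22])]
[]
```

It's holding: −8 N matches the spring. I'll keep pulling up to the stop.

Call:
jog_arm(
  motion=[
    [0, 0, 0, 0, 0, -2, 5],
    [0, 0, 0, 0, 0, -4, 5],
    [0, 0, 0, 0, 0, -6, 5],
    [0, 0, 0, 0, 0, -6, 5],
  ],
)

```text
t: 28.32
eef_pos: [0.422, 0.3098, 0.0471]
tool_rot: [0.0, 0.91, 0.415, 0.0]
contact_force: [4.9, 0.3, -9.7]
gripper_width: 0.248
grasp_force: 88.6
```

Call:
jog_arm(
  motion=[
    [0, 0, 0, 0, 0, -1, 5],
    [0, 0, 0, 0, 0, -2, 5],
    [0, 0, 0, 0, 0, -2, 5],
  ],
)

```text
t: 28.7
eef_pos: [0.4219, 0.3098, 0.049]
tool_rot: [0.0, 0.91, 0.415, 0.0]
contact_force: [6.3, -0.1, -11.2]
gripper_width: 0.252
grasp_force: 88.6
```

Call:
jog_arm(
  motion=[
    [0, 0, 0, 0, 0, -0.5, 5],
    [0, 0, 0, 0, 0, -1, 5],
    [0, 0, 0, 0, 0, -1, 5],
  ],
)

```text
t: 29.08
eef_pos: [0.4219, 0.3098, 0.0499]
tool_rot: [0.0, 0.91, 0.415, 0.0]
contact_force: [6.2, 0.3, -10.8]
gripper_width: 0.247
grasp_force: 89.0
```

```bash
python3 k.py
```

```text
21.120840668132068 89.02324235066772 [ 0.04964746 -1.19796828  0.02488471]
t 29.07 p [0.4219 0.3098 0.0499] yang -41.0 z [ 0. -0. -1.] F [  6.2   0.3 -10.8]
knob exp [252.7028251  233.39603287] [([250.9, 247.2], [229, 219, 44, 57, 2088])]
[([248.8, 246.2], 0.77)]
knob exp [212.20607197 282.46027602] [([217.0, 277.6], [216, 272, 3, 13, 27]), ([181.4, 283.6], [172, 275, 20, 18, 75])]
[([211.2, 279.5], 0.5)]
knob exp [181.88257949 250.70089082] [([169.0, 225.0], [161, 222, 15, 10, 22])]
[]
```

Call:
jog_arm(
  motion=[
    [0, 0, 0, 0, 0, -0.5, 5],
    [0, 0, 0, 0, 0, -1, 5],
    [0, 0, 0, 0, 0, -1, 5],
  ],
  grip_force=100,
)

```text
t: 29.75
eef_pos: [0.4218, 0.3098, 0.0501]
tool_rot: [-0.0, 0.91, 0.415, -0.0]
contact_force: [7.2, 3.2, -19.4]
gripper_width: 0.243
grasp_force: 99.3
```

The stop is reached: the force jumped to 19 N and z stalled. I'll hold, check for slip, and check the cap and bystanders.

Call:
jog_arm(
  motion=[
    [0, 0, 0, 0, 0, 0, 5],
    [0, 0, 0, 0, 0, 0, 5],
    [0, 0, 0, 0, 0, 0, 5],
    [0, 0, 0, 0, 0, 0, 5],
    [0, 0, 0, 0, 0, 0, 5],
    [0, 0, 0, 0, 0, 0, 5],
    [0, 0, 0, 0, 0, 0, 5],
    [0, 0, 0, 0, 0, 0, 5],
  ],
)

```text
t: 30.75
eef_pos: [0.4218, 0.3098, 0.0501]
tool_rot: [-0.0, 0.91, 0.415, -0.0]
contact_force: [7.3, 2.7, -20.3]
gripper_width: 0.243
grasp_force: 99.3
```

```bash
python3 k.py; python3 - <<'E'
from go import *
ps=[cam(n) for n in("scene","top")]
for th in("bearing","mug","dust_cap"):
  rs=[ray(w,k["xy"]) for w in ps for k in bot.tip_of(th,w)[:1]]
  if len(rs)>1: print(th,tri(rs))
E
```

```text
20.76503585521389 99.28500129841268 [ 0.4919941  -1.78331517  0.03986579]
t 30.75 p [0.4218 0.3098 0.0501] yang -41.0 z [-0.  0. -1.] F [  7.3   2.7 -20.3]
knob exp [252.71627326 233.19249511] [([250.9, 246.9], [230, 219, 43, 56, 2075])]
[([249.8, 243.1], 0.81)]
knob exp [212.20607197 282.46027602] [([217.0, 277.8], [216, 272, 3, 13, 25]), ([181.5, 283.4], [172, 275, 20, 18, 73])]
[([210.5, 278.2], 0.48)]
knob exp [181.88257949 250.70089082] [([169.0, 225.0], [161, 222, 15, 10, 22])]
[]
bearing (array([0.47079002, 0.35314582, 0.03336475]), [np.float64(3.4), np.float64(3.4)])
mug (array([ 0.69988753, -0.09969433,  0.00263011]), [np.float64(5.9), np.float64(5.9)])
dust_cap (array([ 0.50545189, -0.08699575,  0.01426572]), [np.float64(3.8), np.float64(3.8)])
```

Stable, no slip, and the bystanders haven't moved. Handing in.

```bash
python3 -c "
from station import bot
print(bot.hand_in())"
```

```text
the job is handed in; nothing more can be done
None
```

I tipped the dust cap up on its far edge, lifted it off and set it open side down on the mat. I handed in at about 31 s with the red knob still held up against its stop; the mug and bearing measured where they were. `hand_in()` returned no verdict.

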